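# Show the camera the plant label in the tilting mirror

### The arm

A 6-joint arm with a two-finger parallel gripper is mounted at the origin on the work surface. World frame = base frame: x ahead of the robot, y to its left, z up, the work surface at z = 0. Lengths are in m, angles in rad, forces in N, time in s.
With the tool pointing down it reaches from about 0.375 to 0.75 m from the base axis. Payload 9 kg.
Tool frame: the origin (TCP) lies on the centre line of the jaws, within the pads' length; the fingertips stand 17 mm ahead of it and the grasp point (between the pads) lies 2 mm behind it; z points along the fingers, y is the line along which they close (so a half turn about z gives the same grasp; the last joint's range is limited). The gripper opens to 85 mm and grips with 20 to 120 N. Pads are 22 mm wide; open, the fingers measure 114 mm over their backs; the gripper's body (76 mm by 85 mm) begins 54 mm behind the grasp point. The pads swing forward as they close: fully open they stand 13 mm farther back than shut.
Start: joints at [1.094, 0.104, 0.097, 1.564, 0, 1.353], TCP at [0.154, 0.58, 0.211] pointing down, gripper open.
Joint ranges: [-2.99, 2.99], [-0.84, 1.86], [-1.1, 1.16], [-1.84, 2.11], [-1.51, 1.56], [-3.14, 3.14]. Speed limits (rad/s): [2.22, 2.22, 2.57, 3.14, 3.14, 3.14].

### API

Orientations are given as a unit quaternion [w, x, y, z].
In Python, from rig import env, capture, order gives the robot as it stands. The module is installed in compiled form; this text tells all that it offers.
- The arm moves only by the tool apply_moves, never from a script. Its argument "commands" is a list of rows, each a list of 3 entries, a list of its own where there are three numbers: the shift along the tool's x, y, z in m, then the turn, a rotation vector about the tool's x, y, z in units of 5 degrees (1.0 is 5 degrees), then the closure in counts, from 0 (fully open) to 255 (shut). In form: [[[dx, dy, dz], [wx, wy, wz], grip], ...]. A call has 1 to 20 rows; each row is the pose to reach, as a shift and turn from the pose commanded when the call began, along the tool's axes at that moment; what a row does not reach only later rows make up. A row lasts 1/10 s, in which the tool goes at most 50 mm and 8.59 degrees, less where a joint would pass 70% of its speed; a pose out of reach is approached as far as the arm can. A call with a gripper value outside its range is refused whole. The fingers move at their own pace and stop on an object; "force" is the grip in N (left out, the last holds). Time passes only in rows, so rows that repeat a pose let the fingers close. It gives the time, the measured TCP pose, the force, the opening and the grip force at its end, in the units of the state.
- env.get_state(): the state, without advancing time (a new reading comes with each control period).
- capture(name): name is "scene" or "top"; returns a dict with "color" (384x512x3 uint8, blue, green, red), "intrinsics" (3x3 intrinsics, pixels), "pose" (4x4, takes a point from camera to world coordinates). Camera axes: x right, y down, z forward; pixel columns grow to the right and rows downward; lengths in m; the calibration is good to about 2 mm. A picture is of the moment at which its call begins. There is no depth.
- order.hand_in(): hands the job in; it is judged then, once.
The state is a dict: "time_s": time; "joint_pos": joint angles; "dq": joint speeds; "tau": joint torques, N m; "eef_pos": TCP position; "tool_rot": TCP orientation; "contact_force": force on the tool from outside, world axes, zero at the start; "moment": the same for the moment, N m; "opening": finger opening in m; "finger_force": force on a finger pad.
Only numpy, scipy, OpenCV 4.12 (cv2) and the standard library are available. Lean on these libraries where they do the work, as an engineer would, in place of code of your own. Each camera call takes 0.05 s, during which the arm holds its last target. There are 200 camera calls.

### The job

The bench camera must read the plant label at the back of the young pine's pot by way of the tilting mirror, because the freshly potted tree must not be turned. Move the tall spray can that blocks the view in front of the mirror out of the way: stand it upright in the shallow black tray; then tilt the mirror until the camera sees the label's reflection half-way up the glass. The mirror's pivots are slack and it flops back by itself, so keep your fingers on it and finish while still holding it steady at that angle; do not touch the tree, its label or the camera, and leave the clay pot, the jar and the cutters where they are.

Things in the scene. Friction and masses are not known exactly. Their poses are not given: they have to be found in the camera images.
- mirror_stand: fixed stand of the table mirror: dark steel base, x -75 to +45, y -95 to +95, 12 mm high; thin uprights at y = -85 and +85 mm, 160 mm high. Origin: on the bench, straight below the middle of the pivot axis, which runs along its y, 150 mm above the bench. Its x axis points level to the side the glass faces (away from the robot, towards tree and camera); z up.
- mirror (a joint): tilt about the pivot axis, rad: 0 = glass upright, positive = leaning back (top towards the robot), so the glass normal points this angle above level. Range -0.36 to 0.36. Nearly frictionless and back-heavy: let go, it falls back to its stop at 0.36, where it starts; 1 N at the top edge moves it. The tilt needed lies between about -0.13 and 0.25, set by lens and label.
- glass (a point): centre of the front of the glass, 6.5 mm before the pivot axis; x = glass normal, y along the pivot axis, z up along the glass; turns with the mirror. The mirror is a rectangular panel with an aluminium frame, 150 wide, 160 high, 12 mm thick, centred on the axis: top edge 80 mm from it, to be pinched front to back in its upper 35 mm (below, a black backing makes it 24 mm thick).
- lens (a point): centre of the front of the lens of the compact black camera (104 x 64 x 34 mm) on a mini tripod, fixed; about 225 mm in front of the pivot axis and 120 mm to one side, 120 to 190 mm above the bench. It looks to the mirror side (its x axis points backwards, away from the mirror).
- label_face (a point): centre of the face of the plant label: a plain white plate 60 x 32 mm, tilted up, on a thin wire stake stuck in the soil at the mirror side of the pine's pot. About 225 mm in front of the pivot axis, 120 mm to the other side than the camera; 125 to 215 mm above the bench.
- tree: the small pine in a round grey pot (168 mm across, rim 107 mm high) on a black turntable 200 mm across and 22 mm high; about 340 mm high in all, foliage within 100 mm of its axis. Fixed. Origin: on the bench, straight below the label; the pot's axis lies 68 mm from it along its +x.
- tripod: the camera's mini tripod, fixed; its legs spread 65 mm from its axis. Origin: on the bench, straight below the front of the lens; the tripod axis lies 40 mm from it along its +x.
- spray_can: loose tall spray can, pale with a plain grey band and a white cap, 190 mm high, 0.2 to 0.45 kg: body 60 mm diameter up to 145 mm, cap 48 mm diameter from 151 to 190 mm. Stands upright on the bench about 95 mm in front of the mirror's pivot axis and 50 mm to the stand's +y, in the line of sight of the label or the lens. Origin: centre of its underside, z up.
- tray: fixed shallow black tray, 200 (x) x 180 (y) x 35 mm high, walls and floor 5 mm thick, empty; to one side of the mirror, left or right. Origin: centre of its underside; yaw 0 within 0.2 rad.
- clay_pot: loose empty terracotta pot, 100 mm across, 80 mm high, on the other side than the tray. Origin: centre of its underside. To be left alone.
- paste_jar: loose small white jar with black lid, 64 mm across, 55 mm high. Origin: centre of its underside. To be left alone.
- cutters: loose steel branch cutters lying flat, about 155 mm long, 12 mm high. Origin: under their middle. To be left alone.
Things that resemble listed ones, but are neither listed nor needed, are in the scene too. Several things look just like the spray_can: the one meant starts farthest to the robot's right.

How it is judged:
On the way, in this order (a step that is already met when the one before it is completed fails the run):
1. the spray can stands upright in the tray, let go (x of spray_can in the frame of tray between -0.068 and 0.068 m and y of spray_can in the frame of tray between -0.058 and 0.058 m and z of spray_can in the frame of tray below 0.012 m and angle between spray_can's own z axis and vertical below 0.08 rad and linear speed of spray_can below 0.03 m/s and contact force between each of the arm, the fingers and spray_can below 0.1 N), for 0.2 s.
2. the mirror is held at an angle that shows the camera the label half-way up the glass (((z of lens in the frame of glass between -0.078 and -0.0659 m and z of label_face in the frame of glass between 0.04 and 0.104 m) or (z of lens in the frame of glass between -0.066 and -0.0539 m and z of label_face in the frame of glass between 0.028 and 0.092 m) or (z of lens in the frame of glass between -0.054 and -0.0419 m and z of label_face in the frame of glass between 0.016 and 0.08 m) or (z of lens in the frame of glass between -0.042 and -0.0299 m and z of label_face in the frame of glass between 0.004 and 0.068 m) or (z of lens in the frame of glass between -0.03 and -0.0179 m and z of label_face in the frame of glass between -0.008 and 0.056 m) or (z of lens in the frame of glass between -0.018 and -0.0059 m and z of label_face in the frame of glass between -0.02 and 0.044 m) or (z of lens in the frame of glass between -0.006 and 0.0061 m and z of label_face in the frame of glass between -0.032 and 0.032 m) or (z of lens in the frame of glass between 0.006 and 0.0181 m and z of label_face in the frame of glass between -0.044 and 0.02 m) or (z of lens in the frame of glass between 0.018 and 0.0301 m and z of label_face in the frame of glass between -0.056 and 0.008 m) or (z of lens in the frame of glass between 0.03 and 0.0421 m and z of label_face in the frame of glass between -0.068 and -0.004 m) or (z of lens in the frame of glass between 0.042 and 0.0541 m and z of label_face in the frame of glass between -0.08 and -0.016 m) or (z of lens in the frame of glass between 0.054 and 0.0661 m and z of label_face in the frame of glass between -0.092 and -0.028 m)) and contact force between the fingers and mirror above 0.5 N and velocity of joint mirror between -0.05 and 0.05 rad/s), for 0.5 s.
At the end, for the whole second after the job is handed in: Fingers on the mirror (over 0.5 N) hold it still (under 0.05 rad/s) where the lens sees the label's reflection within about 12 mm of the glass's mid-height (tilt within 0.05 rad of ideal). The can stands upright (within 0.08 rad) on the tray's floor, at rest, untouched (all of step 1 and all of step 2); the arm keeps its last pose, push and grip.
It fails at once if the clay pot, the jar or the cutters are moved more than 20 mm (distance of any of clay_pot, paste_jar, cutters from where it was at the start of the episode above 0.02 m).
It fails at once if the robot touches the tree, its label or the camera (over 1 N) (contact force between any of the arm, the fingers and tree above 1 N or contact force between any of the arm, the fingers and tripod above 1 N).
It also fails if it takes over 54 s, if anything falls off the work surface, if the arm or the gripper's body presses on something with over 40 N, if the wrist force passes 120 N, or if a joint passes its speed limit or range.

## Working session

There is one attempt and no reset: what is moved stays moved. The work goes in short steps, Python scripts to look and compute and a tool call to move; the robot and the scene stay as the last step left them, time stands still between calls to the robot, and variables do not carry over. Pictures are saved under pics/ and viewed, at most 10 in all, crops included, and the job is handed in when it is done.

Besides the shell and the picture viewer there is one more tool, called after "Emit:" as name([rows], argument=value, ...), one row to a line, values as JSON. apply_moves: Moves the arm, as the interface text tells. Its arguments: {"type":"object","properties":{"commands":{"type":"array"},"force":{"type":"number"}},"required":["commands"]}

```bash
mkdir -p pics
cat > h.py <<'E'
import numpy as np, cv2
from rig import env, capture, order
def cam(n):
    c=capture(n); return c["color"],np.array(c["intrinsics"]),np.array(c["pose"])
def ray(K,T,u,v):
    d=T[:3,:3]@np.linalg.inv(K)@[u,v,1]; return T[:3,3],d
def atz(K,T,u,v,z):
    o,d=ray(K,T,u,v); return o+d*(z-o[2])/d[2]
def proj(K,T,p):
    q=K@(T[:3,:3].T@(np.array(p)-T[:3,3])); return q[:2]/q[2]
def tri(c1,p1,c2,p2):
    A=[];b=[]
    for (K,T),p in((c1,p1),(c2,p2)):
        o,d=ray(K,T,*p); d/=np.linalg.norm(d); M=np.eye(3)-np.outer(d,d); A.append(M); b.append(M@o)
    x,r,_,_=np.linalg.lstsq(np.vstack(A),np.hstack(b),rcond=None); return x,np.sqrt(r)
E
python3 - <<'E'
from h import *
for n in("scene","top"):
    i,K,T=cam(n); cv2.imwrite(f"pics/{n}0.png",cv2.resize(i,(800,600),interpolation=cv2.INTER_CUBIC)); np.savez(n+".npz",K=K,T=T,i=i); print(n,K.round(1).tolist(),T.round(3).tolist())
print(env.get_state())
E
```

```text
scene [[397.1, 0.0, 254.8], [0.0, 397.1, 194.1], [0.0, 0.0, 1.0]] [[0.957, 0.192, -0.217, 0.878], [0.29, -0.646, 0.706, -0.771], [-0.005, -0.739, -0.674, 0.901], [0.0, 0.0, 0.0, 1.0]]
top [[374.4, 0.0, 253.0], [0.0, 374.4, 189.3], [0.0, 0.0, 1.0]] [[-0.021, -0.985, 0.174, 0.377], [-1.0, 0.018, -0.019, 0.044], [0.015, -0.174, -0.985, 1.393], [0.0, 0.0, 0.0, 1.0]]
{'time_s': 0.1, 'joint_pos': array([1.09432782e+00, 1.04617704e-01, 9.65743781e-02, 1.56389447e+00,
       3.16580352e-06, 1.35309759e+00]), 'dq': array([ 0.00068694, -0.00093341,  0.00058479,  0.00068614,  0.00030756,
        0.00015833]), 'tau': array([ 7.68484490e-03, -5.58205819e+01,  5.04720247e+01,  1.30779456e-02,
       -2.38457287e-04,  2.73973995e-05]), 'eef_pos': array([0.15338005, 0.57974746, 0.21032795]), 'tool_rot': array([-1.95628306e-04,  1.29024173e-01,  9.91641284e-01, -5.36164053e-04]), 'contact_force': array([-0.39512038,  0.18714567,  0.39967634]), 'moment': array([ 0.00065778, -0.00694598,  0.01024129]), 'finger_force': 0.0, 'opening': 0.08536428990908897}
```

View pics/scene0.png

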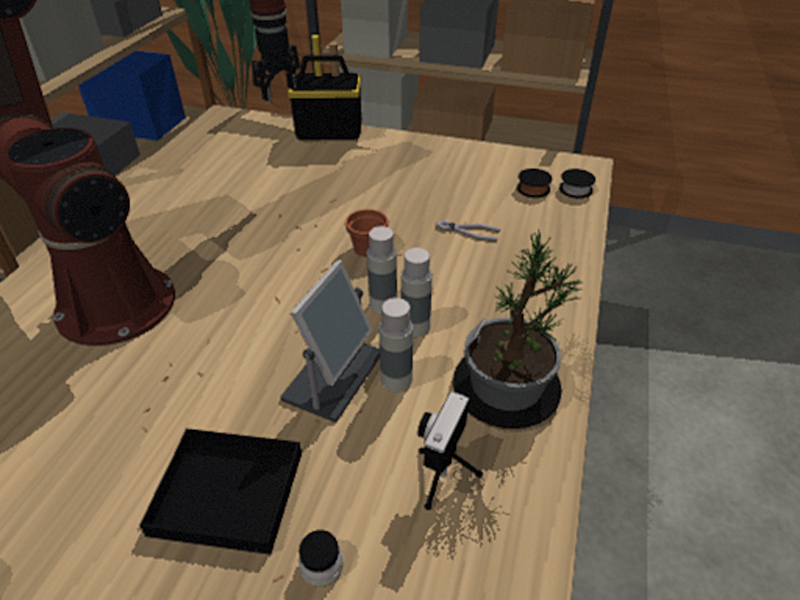

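View pics/top0.png

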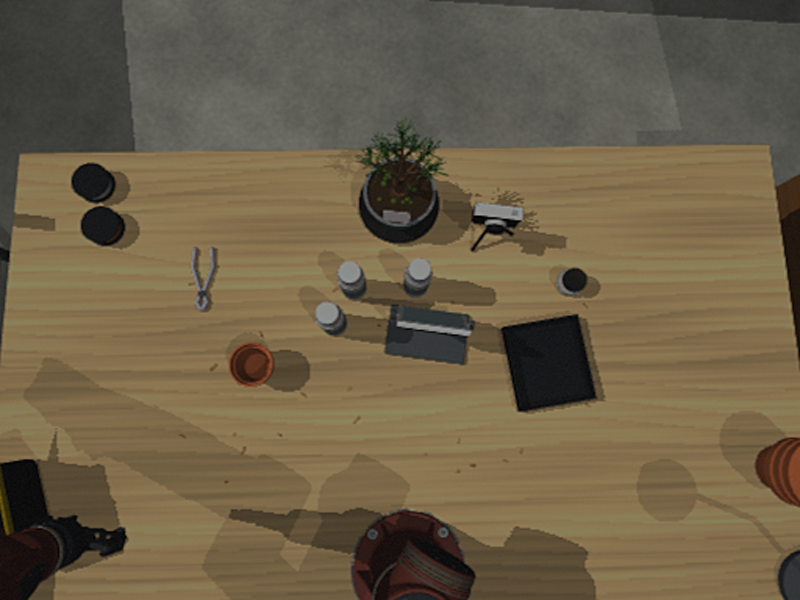

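In the top picture three look-alike cans show, with caps at about (419,268), (350,273) and (330,316) px. Picture right is the robot's right (-y), so the can at (419,268), which is (396,340) in the scene view, fits "farthest right". I'll confirm it in an enlarged crop.

Run:
```python
from h import *
a=np.load("top.npz")["i"]; b=np.load("scene.npz")["i"]
# top crop cols 195-345 rows 95-245 x4 ; scene crop cols 170-370,rows 140-330
A=cv2.resize(a[120:250,200:350],None,fx=4.5,fy=4.5,interpolation=cv2.INTER_CUBIC); cv2.imwrite("pics/t1.png",A)
B=cv2.resize(b[140:330,180:370],None,fx=3.15,fy=3.15,interpolation=cv2.INTER_CUBIC)
cv2.imwrite("pics/s1.png",cv2.convertScaleAbs(B,alpha=1.3)); print(A.shape,B.shape)
```

```text
(585, 675, 3) (598, 598, 3)
```

View pics/t1.png

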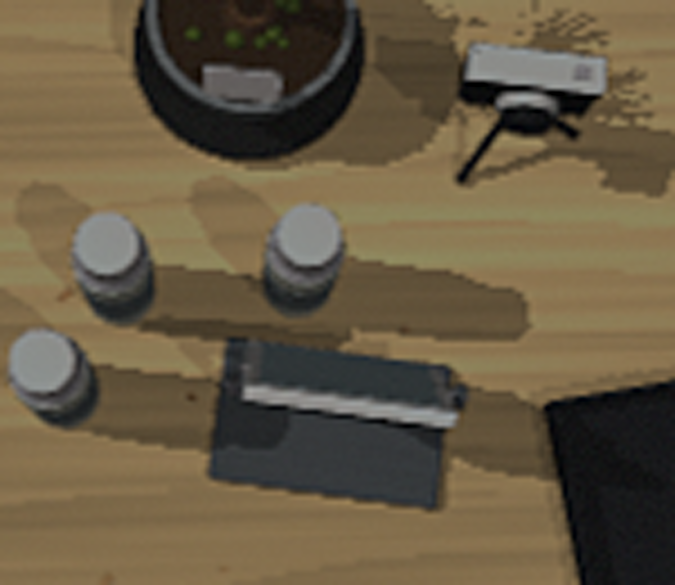

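View pics/s1.png

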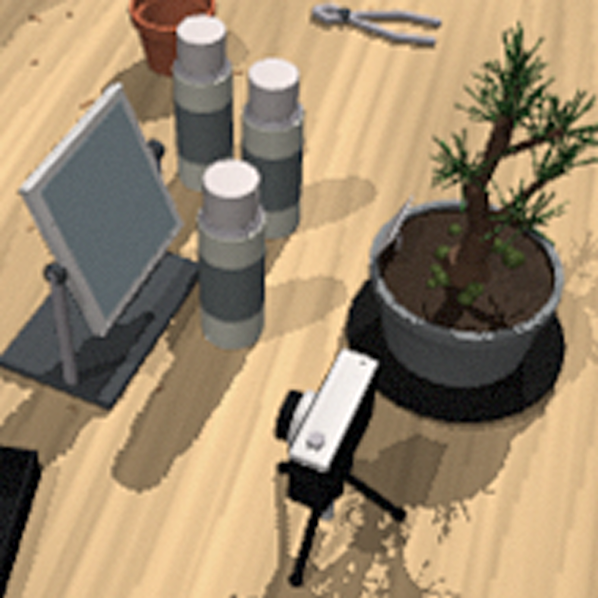

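The crops confirm it. The can at top-crop (311,234), scene-crop (231,182), is the one farthest right and stands in front of the mirror. The tray is to the right, the label is at top-crop (243,85) and the lens hood at (527,122).

Run:
```python
from h import *
t=np.load("top.npz"); s=np.load("scene.npz"); ct=(t["K"],t["T"]); cs=(s["K"],s["T"])
P=lambda u,v:((u+.5)/4.5+200-.5,(v+.5)/4.5+120-.5)
S=lambda u,v:((u+.5)/3.147+180-.5,(v+.5)/3.147+140-.5)
f=lambda a,b:[x for x in(np.round(tri(ct,P(*a),cs,S(*b))[0],4),np.round(tri(ct,P(*a),cs,S(*b))[1],4))]
print("cap",f((311,230),(231,182)), atz(*ct,*P(311,230),.19), atz(*cs,*S(231,182),.19))
print("cap other",atz(*ct,*P(108,242),.19),atz(*ct,*P(46,361),.19))
print("lens",f((527,127),(286,415)))
print("label",f((243,85),(399,224)))
for c in((209,477),(439,509),(463,370),(228,340)): print("base",atz(*ct,*P(*c),.012).round(4))
print("base scene",atz(*cs,*S(110,403),.012).round(4),atz(*cs,*S(2,358),.012).round(4))
for c in((245,385),(460,408),(455,428),(243,398)): print("mirtop",atz(*ct,*P(*c),.225).round(4))
print("mt scene",f((243,392),(117,88)),f((460,412),(27,190)))
for c in((502,326),(579,316),(600,400),(519,411)): print("tray",atz(*ct,c[0]*.64,c[1]*.64,.035).round(4))
print("jar",atz(*ct,573*.64,280*.64,.055),"pot",atz(*ct,252*.64,365*.64,.08))
```

```text
cap [array([ 0.6485, -0.0338,  0.1855]), array([0.0037])] [ 0.64986283 -0.03234662  0.19      ] [ 0.64785808 -0.04002419  0.19      ]
cap other [0.64352526 0.11611084 0.19      ] [0.55663912 0.16137007 0.19      ]
lens [array([ 0.7437, -0.2084,  0.1237]), array([0.0012])]
label [array([0.7831, 0.0142, 0.1267]), array([0.0026])]
base [0.4849 0.0458 0.012 ]
base [ 0.455  -0.1416  0.012 ]
base [ 0.5692 -0.1663  0.012 ]
base [0.598 0.028 0.012]
base scene [ 0.5722 -0.16    0.012 ] [ 0.4599 -0.141   0.012 ]
mirtop [0.5318 0.0192 0.225 ]
mirtop [ 0.5127 -0.1306  0.225 ]
mirtop [ 0.4988 -0.1265  0.225 ]
mirtop [0.5227 0.0208 0.225 ]
mt scene [array([0.5266, 0.0199, 0.2174]), array([0.002])] [array([ 0.5088, -0.131 ,  0.2257]), array([0.0018])]
tray [ 0.5395 -0.2306  0.035 ]
tray [ 0.5597 -0.4136  0.035 ]
tray [ 0.3642 -0.4473  0.035 ]
tray [ 0.3435 -0.2592  0.035 ]
jar [ 0.64235182 -0.39926116  0.055     ] pot [0.45771906 0.34066007 0.08      ]
```

Emit:
apply_moves([
  [[0,0,-0.05],[0,0,0],0],
  [[0,0,-0.09],[0,0,0],0],
  [[-0.636,-0.468,-0.09],[0,0,0],0],
  [[-0.636,-0.468,-0.09],[0,0,0],0],
  [[-0.636,-0.468,-0.09],[0,0,0],0],
  [[-0.636,-0.468,-0.09],[0,0,0],0],
  [[-0.636,-0.468,-0.09],[0,0,0],0],
  [[-0.636,-0.468,-0.09],[0,0,0],0],
  [[-0.636,-0.468,-0.09],[0,0,0],0],
  [[-0.636,-0.468,-0.09],[0,0,0],0],
  [[-0.636,-0.468,-0.09],[0,0,0],0],
  [[-0.636,-0.468,-0.09],[0,0,0],0],
  [[-0.636,-0.468,-0.09],[0,0,0],0],
  [[-0.636,-0.468,-0.09],[0,0,0],0],
  [[-0.636,-0.468,-0.09],[0,0,0],0],
  [[-0.636,-0.468,-0.09],[0,0,0],0],
  [[-0.636,-0.468,-0.09],[0,0,0],0],
  [[-0.636,-0.468,-0.09],[0,0,0],0],
  [[-0.636,-0.468,-0.09],[0,0,0],0],
  [[-0.636,-0.468,-0.09],[0,0,0],0],
], force=40)

```text
time_s: 2.1
eef_pos: [0.6485, -0.0358, 0.2996]
tool_rot: [-0.001, 0.13, 0.992, 0.0]
contact_force: [-0.0, -0.3, -0.2]
opening: 0.0855
finger_force: 0.0
```

Emit:
apply_moves([
  [[0,0,0.04],[0,0,0],0],
  [[0,0,0.08],[0,0,0],0],
  [[0,0,0.11],[0,0,0],0],
  [[0,0,0.131],[0,0,0],0],
  [[0,0,0.131],[0,0,0],0],
  [[0,0,0.131],[0,0,0],0],
  [[0,0,0.131],[0,0,0],255],
  [[0,0,0.131],[0,0,0],255],
  [[0,0,0.131],[0,0,0],255],
  [[0,0,0.131],[0,0,0],255],
  [[0,0,0.131],[0,0,0],255],
  [[0,0,0.131],[0,0,0],255],
  [[0,0,0.131],[0,0,0],255],
  [[0,0,0.131],[0,0,0],255],
  [[0,0,0.131],[0,0,0],255],
  [[0,0,0.131],[0,0,0],255],
], force=40)

```text
time_s: 3.7
eef_pos: [0.6486, -0.0351, 0.17]
tool_rot: [-0.0, 0.129, 0.992, 0.0]
contact_force: [0.2, -0.7, 0.7]
opening: 0.0001
finger_force: 0.0
```

Run:
```python
from h import *
a,K,T=cam("top"); b,K2,T2=cam("scene")
A=cv2.resize(a[100:230,200:330],(400,400),interpolation=cv2.INTER_CUBIC)
B=cv2.resize(b[110:270,170:330],(400,400),interpolation=cv2.INTER_CUBIC)
cv2.imwrite("pics/c2.png",cv2.convertScaleAbs(np.hstack([A,B]),alpha=1.3)); print(env.get_state()["opening"])
```

```text
-0.00039073070227109934
```

View pics/c2.png

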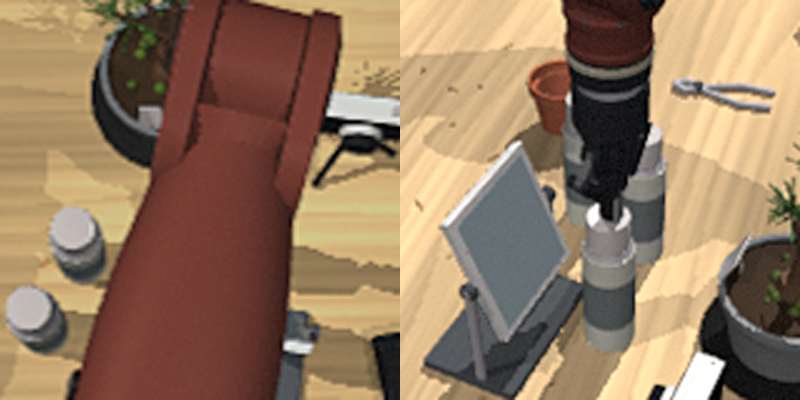

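The can hasn't moved: its cap is at scene px (253,197), as before. The shut fingers seem to have ended beside or behind the cap. I'll compare where the fingertips should project.

Run:
```python
from h import *
s=env.get_state(); print(s["eef_pos"],s["contact_force"])
b,K,T=cam("scene")
p=s["eef_pos"]
q=proj(K,T,p+[0,0,-.017]);print("tip",q,"->crop",(q-[233,177])*10)
for z in(.19,.151): 
  q=proj(K,T,[.648,-.035,z]); print("cap",z,q,(q-[233,177])*10)
a=np.load("scene.npz")["i"]
C=lambda i:cv2.resize(i[177:237,233:273],None,fx=10,fy=10,interpolation=cv2.INTER_CUBIC)
cv2.imwrite("pics/c3.png",cv2.convertScaleAbs(np.hstack([C(a),C(b)]),alpha=1.5))
```

```text
[ 0.64858967 -0.03510718  0.17000921] [-0.58026336 -0.05453211  0.01422583]
tip [253.95827702 206.39157316] ->crop [209.58277022 293.91573165]
cap 0.19 [253.67178378 196.2623939 ] [206.71783776 192.62393902]
cap 0.151 [253.76600715 206.85472003] [207.66007145 298.54720025]
```

View pics/c3.png

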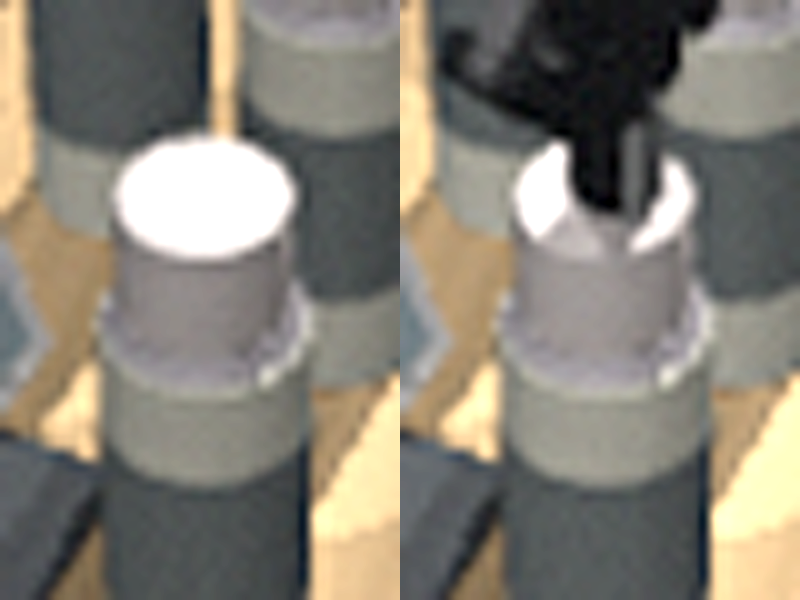

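The shut fingers end at the cap's top plane. Either they closed above the cap or they passed into it. I'll lift 60 mm and see where the fingertips really are.

Emit:
apply_moves([
  [[0,0,-0.03],[0,0,0],255],
  [[0,0,-0.06],[0,0,0],255],
  [[0,0,-0.06],[0,0,0],255],
])

```text
time_s: 4.15
eef_pos: [0.6503, -0.0355, 0.2349]
tool_rot: [0.003, 0.129, 0.992, -0.0]
contact_force: [0.2, -0.3, 0.1]
opening: 0.0002
finger_force: 0.0
```

Run:
```python
from h import *
s=env.get_state(); p=s["eef_pos"]; print(p)
b,K,T=cam("scene")
for k in(-.017,.02): 
  q=proj(K,T,p+[0,0,k]);print("tip",k,q,(q-[213,137])*6)
cv2.imwrite("pics/c4.png",cv2.convertScaleAbs(cv2.resize(b[137:237,213:313],None,fx=6,fy=6,interpolation=cv2.INTER_CUBIC),alpha=2))
```

```text
[ 0.65027742 -0.03551851  0.23494331]
tip -0.017 [254.38312243 188.63416358] [248.29873456 309.80498145]
tip 0.02 [254.30507804 177.68629862] [247.83046824 244.1177917 ]
```

View pics/c4.png

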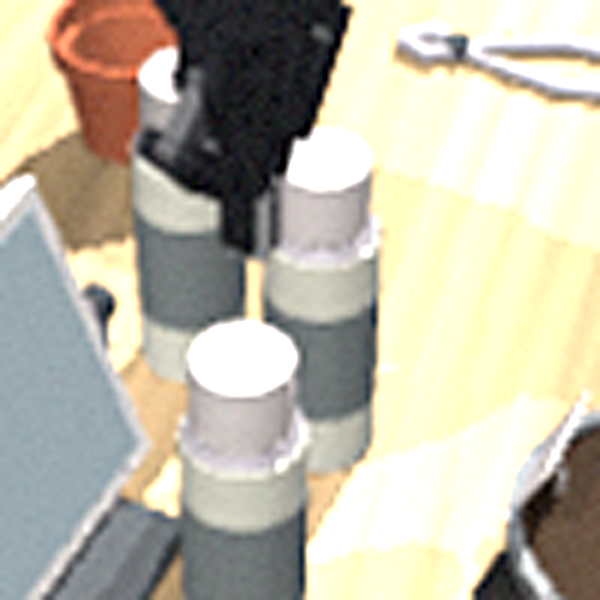

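The fingertips are at crop (250,253). That puts them about 20 mm behind the reported TCP instead of 17 mm ahead of it, a tool-length discrepancy of about 37 mm. I'll correct for it by opening, descending 37 mm deeper and closing.

Emit:
apply_moves([
  [[0,0,0],[0,0,0],0],
  [[0,0,0],[0,0,0],0],
  [[0,0,0],[0,0,0],0],
  [[0,0,0],[0,0,0],0],
  [[0,0,0],[0,0,0],0],
  [[0,0,0.04],[0,0,0],0],
  [[0,0,0.07],[0,0,0],0],
  [[0,0,0.085],[0,0,0],0],
  [[0,0,0.096],[0,0,0],0],
  [[0,0,0.096],[0,0,0],0],
  [[0,0,0.096],[0,0,0],255],
  [[0,0,0.096],[0,0,0],255],
  [[0,0,0.096],[0,0,0],255],
  [[0,0,0.096],[0,0,0],255],
  [[0,0,0.096],[0,0,0],255],
  [[0,0,0.096],[0,0,0],255],
  [[0,0,0.096],[0,0,0],255],
  [[0,0,0.096],[0,0,0],255],
], force=40)

```text
time_s: 6.0
eef_pos: [0.6495, -0.0352, 0.1357]
tool_rot: [0.001, 0.129, 0.992, -0.0]
contact_force: [0.8, 1.1, 6.0]
opening: 0.047
finger_force: 41.1
```

Emit:
apply_moves([
  [[0,0,-0.02],[0,0,0],255],
  [[0,0,-0.05],[0,0,0],255],
  [[0,0,-0.08],[0,0,0],255],
  [[-0.003,-0.03,-0.09],[0,0,0],255],
  [[-0.006,-0.065,-0.09],[0,0,0],255],
  [[-0.01,-0.1,-0.09],[0,0,0],255],
  [[-0.014,-0.14,-0.09],[0,0,0],255],
  [[-0.014,-0.175,-0.09],[0,0,0],255],
  [[0.005,-0.2,-0.09],[0,0,0],255],
  [[0.025,-0.23,-0.09],[0,0,0],255],
  [[0.05,-0.26,-0.09],[0,0,0],255],
  [[0.075,-0.295,-0.09],[0,0,0],255],
  [[0.1,-0.325,-0.09],[0,0,0],255],
  [[0.114,-0.343,-0.09],[0,0,0],255],
  [[0.114,-0.343,-0.09],[0,0,0],255],
  [[0.114,-0.343,-0.09],[0,0,0],255],
  [[0.114,-0.343,-0.09],[0,0,0],255],
])

```text
time_s: 7.7
eef_pos: [0.4512, -0.337, 0.2239]
tool_rot: [0.0, 0.129, 0.992, 0.0]
contact_force: [-0.5, 0.4, -3.6]
opening: 0.047
finger_force: 42.3
```

Emit:
apply_moves([
  [[0,0,0.03],[0,0,0],255],
  [[0,0,0.055],[0,0,0],255],
  [[0,0,0.07],[0,0,0],255],
  [[0,0,0.076],[0,0,0],255],
  [[0,0,0.08],[0,0,0],255],
  [[0,0,0.083],[0,0,0],255],
  [[0,0,0.083],[0,0,0],255],
  [[0,0,0.083],[0,0,0],255],
  [[0,0,0.083],[0,0,0],255],
])

```text
time_s: 8.6
eef_pos: [0.4508, -0.3378, 0.1416]
tool_rot: [0.0, 0.129, 0.992, -0.0]
contact_force: [0.7, -0.7, -3.8]
opening: 0.0473
finger_force: 42.3
```

Emit:
apply_moves([
  [[0,0,0.002],[0,0,0],255],
  [[0,0,0.004],[0,0,0],255],
  [[0,0,0.004],[0,0,0],255],
  [[0,0,0.004],[0,0,0],255],
])

```text
time_s: 9.0
eef_pos: [0.4518, -0.3383, 0.1406]
tool_rot: [0.002, 0.129, 0.992, -0.001]
contact_force: [-2.8, 4.7, 18.3]
opening: 0.047
finger_force: 44.7
```

Emit:
apply_moves([
  [[0,0,-0.002],[0,0,0],255],
  [[0,0,-0.002],[0,0,0],150],
  [[0,0,-0.002],[0,0,0],0],
  [[0,0,-0.002],[0,0,0],0],
  [[0,0,-0.002],[0,0,0],0],
  [[0,0,-0.002],[0,0,0],0],
  [[0,0,-0.002],[0,0,0],0],
  [[0,0,-0.03],[0,0,0],0],
  [[0,0,-0.07],[0,0,0],0],
  [[0,0,-0.12],[0,0,0],0],
  [[0,0,-0.17],[0,0,0],0],
  [[0,0,-0.2],[0,0,0],0],
  [[0,0,-0.2],[0,0,0],0],
  [[0,0,-0.2],[0,0,0],0],
])

```text
time_s: 10.4
eef_pos: [0.4509, -0.3379, 0.3373]
tool_rot: [0.0, 0.129, 0.992, -0.0]
contact_force: [-0.3, -0.8, -0.3]
opening: 0.0852
finger_force: 0.0
```

Run:
```python
from h import *
s=env.get_state(); print(s["eef_pos"],s["joint_pos"])
b,K,T=cam("scene"); np.savez("scene2.npz",K=K,T=T,i=b)
A=cv2.resize(b[170:360,80:210],(400,585),interpolation=cv2.INTER_CUBIC)   # x3.077
B=cv2.resize(b[195:285,250:330],(400,450),interpolation=cv2.INTER_CUBIC)  # x5
B=cv2.copyMakeBorder(B,0,135,0,0,cv2.BORDER_CONSTANT)
cv2.imwrite("pics/c5.png",cv2.convertScaleAbs(np.hstack([A,B]),alpha=1.6))
```

```text
[ 0.45087241 -0.33789457  0.3373284 ] [-8.75258918e-01  6.30768793e-02  2.87550462e-01  1.79420779e+00
  5.19348189e-05 -6.16426762e-01]
```

View pics/c5.png

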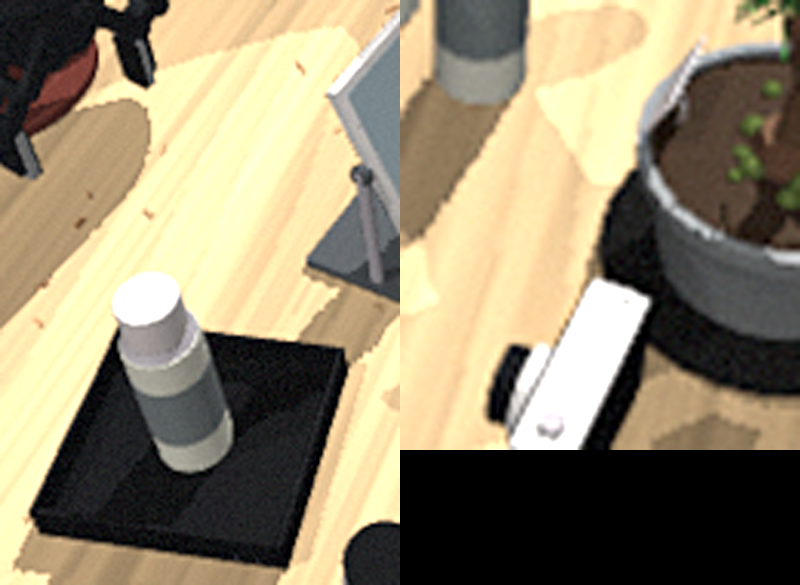

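The can stands in the tray, with its base at (195,450) and its cap at (150,295) in the crop. The label edge is visible at about (703,40)-(662,108), and the lens hood's front is near (503,385). I'll check the can's verticality and refine the heights.

Run:
```python
from h import *
t=np.load("top.npz"); s=np.load("scene2.npz"); ct=(t["K"],t["T"]); cs=(s["K"],s["T"])
P=lambda u,v:((u+.5)/4.5+200-.5,(v+.5)/4.5+120-.5)
Sb=lambda u,v:((u-400)/5+250-.4,v/5+195-.4); inv=lambda q:((q-[249.6,194.6])*5+[400,0]).round(0)
for a,b in(((463,80),(600,280)),((470,42),(650,300))): print("camtop",tri(ct,P(*a),cs,Sb(*b)))
q=lambda p:((proj(*cs,p)-[80,170])*3.077).round(0)
print("can base/cap expect",q([.4515,-.338,.005]),q([.4515,-.338,.195]))
yaw=-.158; X=np.array([np.cos(yaw),np.sin(yaw),0]); Y=np.array([-X[1],X[0],0]); O=np.array([.542,-.062,0])
print("lens by plane: ",[ (z,inv(proj(*cs,O+.225*X-.12*Y+[0,0,z]))) for z in(.115,.125,.135,.145)])
for z in(.125,.135,.145):
  for tl in(.36,.6):
    c=O+.225*X+.12*Y+[0,0,z]; H=.016*(np.sin(tl)*X+np.cos(tl)*np.array([0,0,1])); W=.03*Y
    pts=[c+W+H,c-W+H,c-W-H,c+W-H]
    print(z,tl,"top",[((proj(*ct,p)-[199.6,119.6])*4.5).round(0).tolist() for p in pts],"scene",[inv(proj(*cs,p)).tolist() for p in pts])
```

```text
camtop (array([ 0.77527472, -0.15515008,  0.15033095]), array([0.00042345]))
camtop (array([ 0.80291324, -0.16200041,  0.15368167]), array([0.00201375]))
can base/cap expect [199. 440.] [148. 298.]
lens by plane:  [(0.115, array([505., 408.])), (0.125, array([506., 396.])), (0.135, array([506., 383.])), (0.145, array([507., 370.]))]
0.125 0.36 top [[196.0, 66.0], [273.0, 76.0], [270.0, 101.0], [195.0, 91.0]] scene [[714.0, 26.0], [676.0, 94.0], [652.0, 127.0], [690.0, 58.0]]
0.125 0.6 top [[197.0, 62.0], [273.0, 73.0], [269.0, 105.0], [194.0, 95.0]] scene [[719.0, 30.0], [681.0, 99.0], [647.0, 122.0], [685.0, 54.0]]
0.135 0.36 top [[196.0, 61.0], [273.0, 72.0], [270.0, 98.0], [194.0, 87.0]] scene [[715.0, 13.0], [677.0, 81.0], [654.0, 114.0], [692.0, 46.0]]
0.135 0.6 top [[197.0, 58.0], [274.0, 69.0], [270.0, 101.0], [194.0, 91.0]] scene [[721.0, 17.0], [683.0, 86.0], [648.0, 110.0], [686.0, 42.0]]
0.145 0.36 top [[196.0, 57.0], [274.0, 68.0], [270.0, 94.0], [194.0, 83.0]] scene [[717.0, -1.0], [679.0, 68.0], [655.0, 101.0], [693.0, 33.0]]
0.145 0.6 top [[197.0, 54.0], [274.0, 64.0], [270.0, 97.0], [194.0, 87.0]] scene [[723.0, 4.0], [685.0, 72.0], [649.0, 97.0], [688.0, 29.0]]
```

```bash
cat > m.py <<'E'
from h import *
from scipy.spatial.transform import Rotation as R
yaw=-.158; X=np.array([np.cos(yaw),np.sin(yaw),0]); Z=np.array([0,0,1.]); PIV=np.array([.543,-.060,.15])
L=.039
def target(th,g,piv=PIV,off=0):
    up=-np.sin(th)*X+np.cos(th)*Z; n=np.cos(th)*X+np.sin(th)*Z
    M=np.column_stack([np.cross(-n,-up),-n,-up]); return piv+(g-L)*up+off*n, R.from_matrix(M)
def rel(p,q,tp,tq):
    r0=R.from_quat([q[1],q[2],q[3],q[0]])
    return r0.inv().apply(tp-p).round(4),((r0.inv()*tq).as_rotvec()/np.radians(5)).round(2)
E
python3 - <<'E'
from m import *
s=env.get_state(); p=np.array([.4511,-.3380,.337]);q=s["tool_rot"]; 
for g in(.2,.127): print(g,target(.36,g)[0],rel(p,q,*target(.36,g)))
E
```

```text
0.2 [ 0.48699031 -0.05107609  0.30067939] (array([0.0387, 0.2865, 0.0365]), array([  3.13,  -3.44, -18.93]))
0.127 [ 0.51238601 -0.05512233  0.23235892] (array([0.0131, 0.2891, 0.1048]), array([  3.13,  -3.44, -18.93]))
```

Emit:
apply_moves([
  [[0.003,0.03,0],[0.2,-0.2,-1.3],0],
  [[0.007,0.06,0],[0.5,-0.5,-2.8],0],
  [[0.01,0.09,0],[0.8,-0.8,-4.4],0],
  [[0.014,0.12,0],[1.0,-1.1,-6.0],0],
  [[0.018,0.15,0],[1.3,-1.4,-7.6],0],
  [[0.022,0.18,0],[1.5,-1.7,-9.2],0],
  [[0.026,0.21,0.01],[1.8,-2.0,-10.8],0],
  [[0.03,0.24,0.02],[2.05,-2.25,-12.4],0],
  [[0.035,0.265,0.03],[2.3,-2.54,-14.0],0],
  [[0.039,0.286,0.036],[2.58,-2.83,-15.6],0],
  [[0.039,0.286,0.036],[2.84,-3.12,-17.2],0],
  [[0.039,0.286,0.036],[3.13,-3.44,-18.93],0],
  [[0.039,0.286,0.036],[3.13,-3.44,-18.93],0],
  [[0.039,0.286,0.036],[3.13,-3.44,-18.93],0],
  [[0.039,0.286,0.036],[3.13,-3.44,-18.93],0],
  [[0.039,0.286,0.036],[3.13,-3.44,-18.93],0],
], force=30)

```text
time_s: 12.05
eef_pos: [0.4862, -0.0511, 0.3007]
tool_rot: [0.116, -0.638, 0.749, -0.136]
contact_force: [-1.4, -0.1, -0.3]
opening: 0.0857
finger_force: 0.0
```

Run:
```python
from m import *
s=env.get_state(); p=s["eef_pos"];q=s["tool_rot"]; r=R.from_quat([q[1],q[2],q[3],q[0]]); z=r.apply([0,0,1]); y=r.apply([0,1,0])
print(p,s["joint_pos"].round(2),z,y)
t0,tr=target(.36,.127); print("to pre",rel(p,q,t0,tr))
b,K,T=cam("scene")
o=np.array([160,110])
for nm,c in(("tool",p-.033*z),("world",p-.017*0*z+[0,0,.033])):   # open: ~13 mm further back
    for sg in(-1,1): print(nm,sg,((proj(K,T,c+sg*.0425*y)-o)*5).round(0))
up=np.array([-.352,0,.936]); up=-np.sin(.36)*X+np.cos(.36)*Z; Yv=np.array([-X[1],X[0],0])
print("mirror top corners",[((proj(K,T,PIV+.08*up+k*.075*Yv)-o)*5).round(0).tolist() for k in(-1,1)])
cv2.imwrite("pics/c6.png",cv2.convertScaleAbs(cv2.resize(b[110:230,160:280],None,fx=5,fy=5,interpolation=cv2.INTER_CUBIC),alpha=2.2))
```

```text
[ 0.48618297 -0.05110531  0.30066443] [-0.44 -0.7  -0.45  1.47  0.1  -1.83] [ 0.3474344  -0.05651484 -0.93599968] [-0.92407914  0.14890732 -0.3520005 ]
to pre (array([-0.0002, -0.0008,  0.0733]), array([ 0.  , -0.01, -0.02]))
tool -1 [188. 167.]
tool 1 [ 60. 176.]
world -1 [208. 169.]
world 1 [ 79. 178.]
mirror top corners [[135.0, 447.0], [286.0, 279.0]]
```

View pics/c6.png

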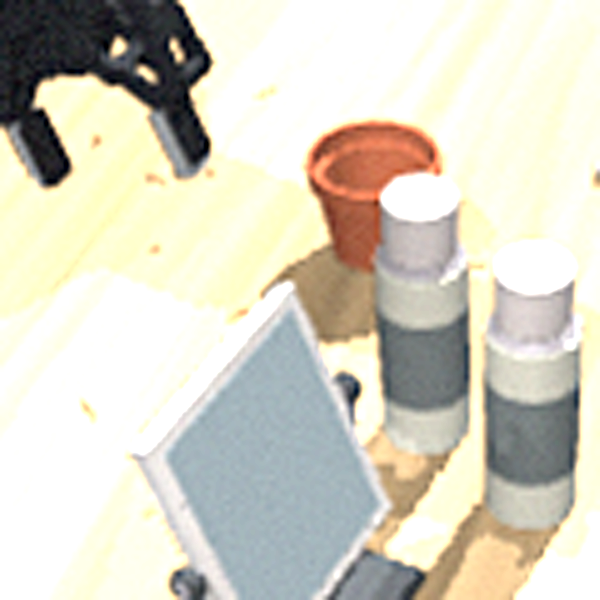

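The open fingertips at crop (55,183) and (185,178) match the tool-fixed offset. The mirror's top corners at (142,452) and (290,285) are within about 3 mm of the model. I'll go down along the plate.

Emit:
apply_moves([
  [[0,-0.001,0.03],[0,0,0],0],
  [[0,-0.001,0.055],[0,0,0],0],
  [[0,-0.001,0.075],[0,0,0],0],
  [[0,-0.001,0.095],[0,0,0],0],
  [[0,-0.001,0.11],[0,0,0],0],
  [[0,-0.001,0.122],[0,0,0],0],
  [[0,-0.001,0.132],[0,0,0],0],
  [[0,-0.001,0.132],[0,0,0],0],
  [[0,-0.001,0.132],[0,0,0],0],
  [[0,-0.001,0.132],[0,0,0],0],
])

```text
time_s: 13.1
eef_pos: [0.5333, -0.0588, 0.1788]
tool_rot: [0.116, -0.639, 0.748, -0.137]
contact_force: [0.6, 0.2, -0.1]
opening: 0.0857
finger_force: 0.0
```

Emit:
apply_moves([
  [[0,0,0],[0,0,0],180],
  [[0,0,0],[0,0,0],200],
  [[0,0,0],[0,0,0],255],
  [[0,0,0],[0,0,0],255],
  [[0,0,0],[0,0,0],255],
  [[0,0,0],[0,0,0],255],
  [[0,0,0],[0,0,0],255],
  [[0,0,0],[0,0,0],255],
  [[0,0,0],[0,0,0],255],
  [[0,0,0],[0,0,0],255],
  [[0,0,0],[0,0,0],255],
], force=20)

```text
time_s: 14.2
eef_pos: [0.532, -0.0585, 0.1776]
tool_rot: [0.115, -0.639, 0.748, -0.136]
contact_force: [-7.6, 0.9, 4.7]
opening: 0.0123
finger_force: 19.4
```

Run:
```python
from m import *
s=env.get_state(); p=s["eef_pos"];q=s["tool_rot"]; r=R.from_quat([q[1],q[2],q[3],q[0]])
print(p,s["opening"],s["finger_force"],"tool-frame F",r.inv().apply(s["contact_force"]),"M",r.inv().apply(s["moment"]))
for th in np.linspace(.36,-.11,9)[1:]:
    print(round(th,3),*rel(*(target(.36,.068)[0],np.roll(target(.36,.068)[1].as_quat(),1)),*target(th,.068)))
```

```text
[ 0.53203908 -0.05853459  0.17758959] 0.012270624839035748 19.388403296470642 tool-frame F [ 0.35893526  5.52502126 -7.07440675] M [-1.9099046   0.14247607 -0.04775142]
0.301 [ 0.     -0.0017  0.0001] [-0.67 -0.   -0.  ]
0.242 [ 0.     -0.0034  0.0002] [-1.35  0.   -0.  ]
0.184 [-0.     -0.0051  0.0004] [-2.02  0.    0.  ]
0.125 [-0.     -0.0068  0.0008] [-2.69  0.   -0.  ]
0.066 [-0.     -0.0084  0.0012] [-3.37  0.   -0.  ]
0.008 [-0.     -0.01    0.0018] [-4.04  0.   -0.  ]
-0.051 [-0.     -0.0116  0.0024] [-4.71 -0.   -0.  ]
-0.11 [ 0.     -0.0131  0.0031] [-5.39  0.   -0.  ]
```

Emit:
apply_moves([
  [[0,-0.0017,0.0001],[-0.67,0,0],255],
  [[0,-0.0034,0.0002],[-1.35,0,0],255],
  [[0,-0.0051,0.0004],[-2.02,0,0],255],
  [[0,-0.0068,0.0008],[-2.69,0,0],255],
  [[0,-0.0084,0.0012],[-3.37,0,0],255],
  [[0,-0.01,0.0018],[-4.04,0,0],255],
  [[0,-0.0116,0.0024],[-4.71,0,0],255],
  [[0,-0.0131,0.0031],[-5.39,0,0],255],
  [[0,-0.0131,0.0031],[-5.39,0,0],255],
  [[0,-0.0131,0.0031],[-5.39,0,0],255],
  [[0,-0.0131,0.0031],[-5.39,0,0],255],
])

```text
time_s: 15.3
eef_pos: [0.5443, -0.0604, 0.1777]
tool_rot: [-0.038, -0.648, 0.759, 0.044]
contact_force: [-6.5, 0.1, -6.1]
opening: 0.0118
finger_force: 22.0
```

Run:
```python
from m import *
s=env.get_state(); p=s["eef_pos"];q=s["tool_rot"]; r=R.from_quat([q[1],q[2],q[3],q[0]])
z=r.apply([0,0,1]); print(p,s["opening"],s["finger_force"],"F",r.inv().apply(s["contact_force"]),"M",r.inv().apply(s["moment"]),"tilt",np.arctan2(z@X,-z[2]))
b,K,T=cam("scene"); a,Kt,Tt=cam("top"); np.savez("fin.npz",a=a,b=b,K=K,T=T)
o=np.array([160,130]); Yv=np.array([-X[1],X[0],0])
for th in(.0,-.11,-.2):
    up=-np.sin(th)*X+np.cos(th)*Z; n=np.cos(th)*X+np.sin(th)*Z
    print(th,[((proj(K,T,PIV+.0065*n+k*.075*Yv+h*.08*up)-o)*5).round(0).tolist() for k,h in((-1,1),(1,1),(1,-1),(-1,-1))])
cv2.imwrite("pics/c7.png",cv2.convertScaleAbs(cv2.resize(b[130:250,160:280],None,fx=5,fy=5,interpolation=cv2.INTER_CUBIC),alpha=1.6))
```

```text
[ 0.54432828 -0.06035211  0.17774928] 0.011752489844763302 21.996583342552185 F [0.91251217 5.64874832 6.82239018] M [-1.24982989  0.18123823 -0.16526994] tilt -0.11556014371810924
0.0 [[193.0, 360.0], [341.0, 188.0], [354.0, 399.0], [223.0, 573.0]]
-0.11 [[209.0, 367.0], [355.0, 194.0], [341.0, 395.0], [209.0, 568.0]]
-0.2 [[221.0, 374.0], [366.0, 200.0], [330.0, 390.0], [197.0, 563.0]]
```

View pics/c7.png

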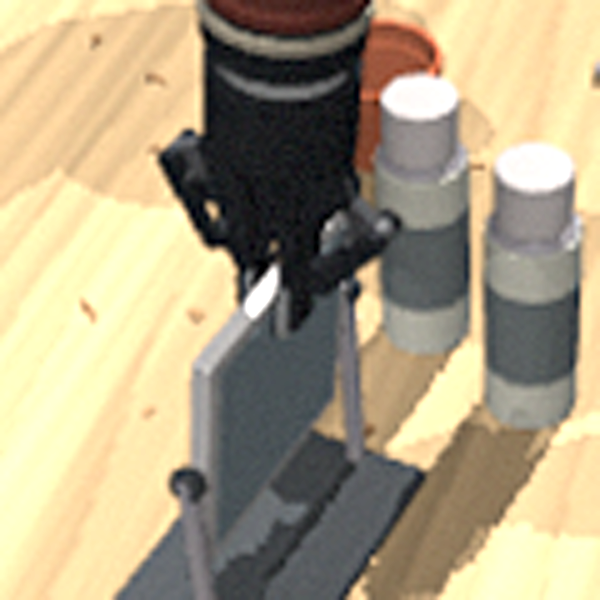

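The pinched panel's front side edge runs vertically in the image, with its top corner at (213,375). That matches the model at -0.11 rad: 0 rad would slope from 193 to 223 and -0.2 the other way. I'll hold it to settle, then hand in.

Emit:
apply_moves([
  [[0,0,0],[0,0,0],255],
  [[0,0,0],[0,0,0],255],
  [[0,0,0],[0,0,0],255],
  [[0,0,0],[0,0,0],255],
  [[0,0,0],[0,0,0],255],
  [[0,0,0],[0,0,0],255],
  [[0,0,0],[0,0,0],255],
  [[0,0,0],[0,0,0],255],
  [[0,0,0],[0,0,0],255],
  [[0,0,0],[0,0,0],255],
])

```text
time_s: 16.4
eef_pos: [0.5443, -0.0603, 0.1777]
tool_rot: [-0.038, -0.648, 0.759, 0.044]
contact_force: [-5.9, 0.0, -5.2]
opening: 0.0116
finger_force: 21.7
```

Run:
```python
from m import *
s=env.get_state(); q=s["tool_rot"]; z=R.from_quat([q[1],q[2],q[3],q[0]]).apply([0,0,1])
print("tilt",np.arctan2(z@X,-z[2]),s["finger_force"],abs(s["dq"]).max(),s["contact_force"])
print(order.hand_in())
```

```text
tilt -0.11510348508104207 21.6953444480896 0.001490961674149636 [-5.89572004  0.01813873 -5.15711783]
the job is handed in; nothing more can be done
None
```

The spray can stands upright in the tray and the gripper is holding the mirror steady at about -0.115 rad (I estimated -0.11 as ideal); the job was handed in at about 16.4 s, and no verdict came back.

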